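Clamp the casting mould in its jig

TASK

Push the plaster mould along the rails of the jig until it rests against the end stop, then push the clamp's lever over, past its dead point, so that it snaps shut and the clamp holds the mould against the back plate. Push only: the mould slides on the board and is never lifted or tipped. Leave everything else where it is.

Things in the scene. Friction and masses are not known exactly. Their poses are not given: they have to be found in the camera images.
- jig: Fixed clamping jig, place and yaw vary. Plywood board 250 (x) x 320 (y) x 12; origin: centre of its underside, x away from the robot, y left. Jig frame, mm: the mould's track runs along +y between a low front rail (rear face x = 2, top z = 24) and an upright back plate (front face x = 100, top z = 72), ended by the end stop (face y = 90, top z = 62)
- station (a point): Where the centre of the mould's underside lies when the mould is home, touching end stop and back plate: jig frame (55, 40, 12) mm, axes as the jig's. The 8 mm play across the track (x) is taken up by the clamp, which shoves the mould on to the back plate
- mould: Loose, closed plaster casting mould: off-white block 90 (x) x 100 (y) x 80 tall, 0.5 to 1 kg, dark pour hole on top. Origin: centre of its underside; axes nearly as the jig's. It starts on the track 80 to 140 mm short (-y) of the end stop. Push its -y face to +y, some 30 mm over the board so that it does not tip (3 to 7 N); the end stop stops it dead
- pivot (a point): Centre of the lever's pivot pin: jig frame (-73, 40, 52) mm, axes as the jig's; the lever turns about y through it. Steel clamp body around it, 40 wide in y: cheeks x -100 to -42, top z = 72, then the plunger guide x -42 to -20, top z = 70
- grip_end (a point): Centre of the lever's rounded outer end, 100 mm from the pivot along the lever; moves with it. The lever is a steel bar 12 thick with a black plastic grip 18 thick over its outer 65 mm; push it there, from its -x side, following its arc
- lever (a joint): Lever angle, rad. 0: open, leaning back 0.65 from upright to the jig's -x; grows as it swings up and over to +x; upright at 0.65; locked at 1.55 (stop), leaning forward 0.9. Starts at 0 to 0.2. Light friction (0.1 N m), then with the mould home resistance from about 0.6 on, up to 0.4 N m near 0.85, none at the dead point, 1.2; beyond it the sprung clamp snaps it to 1.55
- plunger: The clamp's plunger: steel rod 14 thick at jig y = 40, z = 52, with a rubber pad 26 across on its end, sprung by 7 N/mm. Origin on its axis at the pad's front when unloaded; x is the pushing direction. The lever drives it 21 mm to +x; with the mould home the pad meets its front face after 15 mm
- tool_pot: Bystander, loose: a glazed stoneware pot, 68 across and 85 tall, with three tools standing in it (185 to their ends); origin under its centre
- glaze_jar: Bystander, loose: a white plastic jar with a lid, 72 across and 100 tall; origin under its centre
- figurine: Bystander, loose: a small grey clay figure, 52 across the foot and 107 tall; origin under its centre
- brush: Bystander, loose: a brush lying on the table; origin at its underside, x along it
- rib: Bystander, loose: a flat wooden potter's rib, 90 x 45 x 8; origin under its centre
- sprig_stamp: Bystander, loose: a bisque stamp, 32 across and 48 tall, standing on the jig board's front right corner (seen from the robot); origin under its centre
- clay_puck: Bystander, loose: a small disc of clay, 40 across and 22 tall, lying on the jig board beside the clamp; origin under its centre
There are look-alikes about, which are no part of the job. Leave any blue or turquoise look-alike of the mould alone.

How it is judged:
On the way, in this order (a step that is already met when the one before it is completed fails the run):
1. the mould has been pushed along the track to the end stop (within 4 mm), the lever still short of its dead point (y of mould in the frame of station above -0.004 m and value of joint lever below 1.1 rad), for 0.2 s.
2. the lever has snapped over into lock with the mould in the clamp (value of joint lever above 1.42 rad and contact force between plunger and mould above 8 N), for 0.2 s.
At the end, for the whole second after the job is handed in: The lever is locked (above 1.42 rad), the plunger's pad presses on the mould with more than 8 N, and the mould stands flat at rest at its station: within 3 mm of touching the back plate, within 5 mm of the end stop, square to the jig within 0.05 rad (all of step 2 and x of mould in the frame of station between -0.003 and 0.003 m and y of mould in the frame of station between -0.005 and 0.004 m and z of mould in the frame of station between -0.003 and 0.003 m and angle between mould's own z axis and vertical below 0.04 rad and angle between the x axis of mould and the x axis of jig, either way round below 0.05 rad and linear speed of mould below 0.01 m/s).
It fails at once if the mould was lifted (more than 10 mm off the board) or tipped (more than 0.2 rad) (height (world z) of mould above 0.022 m or angle between mould's own z axis and vertical above 0.2 rad).
It fails at once if a bystander was moved by more than 30 mm (distance of any of tool_pot, glaze_jar, figurine, brush, rib, sprig_stamp, clay_puck from where it was at the start of the episode above 0.03 m).
It also fails if it takes over 58 s, if anything falls off the work surface, if the arm or the gripper's body presses on something with over 40 N, if the wrist force passes 120 N, or if a joint passes its speed limit or range.

ROBOT

A 6-joint arm with a two-finger parallel gripper is mounted at the origin on the work surface. World frame = base frame: x ahead of the robot, y to its left, z up, the work surface at z = 0. Lengths are in m, angles in rad, forces in N, time in s.
With the tool pointing down it reaches from about 0.275 to 0.775 m from the base axis. Payload 14.6 kg.
Tool frame: the origin (TCP) lies at the very end of the fingers, on their centre line; the grasp point (between the pads) lies 19 mm behind it (grasp_offset is the distance from the TCP to the grasp point, in m); x points along the fingers, y is the direction in which the jaws open and shut, and the axes are right-handed (so a half turn about x gives the same grasp; the last joint's range is limited). The gripper opens to 85 mm and grips with 20 to 120 N. Pads are 22 mm wide; open, the fingers measure 114 mm over their backs; the gripper's body (76 mm by 85 mm) begins 54 mm behind the grasp point. The pads swing forward as they close: fully open they stand 13 mm farther back than shut.
Start: joints at [-1.344, 0.263, -0.048, 1.259, 0, 1.415], TCP at [0.196, -0.487, 0.195] pointing down, gripper open.
Joint ranges: [-2.65, 2.65], [-0.89, 1.7], [-1.18, 1.37], [-2.13, 2.11], [-1.35, 1.29], [-3.14, 3.14]. Speed limits (rad/s): [1.89, 1.89, 2.57, 2.79, 3.14, 3.14].

INTERFACE

Orientations are given as a unit quaternion [x, y, z, w].
In Python, from cell import * gives the robot as it stands.
- The arm moves only by the tool move_arm, never from a script. Its argument "deltas" is a list of rows, each a list of 6 numbers: the shift along the tool's x, y, z in m, then the turn, a rotation vector about the tool's x, y, z in rad. A call has 1 to 10 rows; each row is the pose to reach, as a shift and turn from the pose commanded when the call began, along the tool's axes at that moment; what a row does not reach only later rows make up. A row lasts 1/12 s, in which the tool goes at most 41.7 mm and 7.16 degrees, less where a joint would pass 70% of its speed; a pose out of reach is approached as far as the arm can. A call with a gripper value outside its range is refused whole. "claw" is the opening, from 0 (shut) to 1 (fully open), set as the call begins (left out, the last holds). The fingers move at their own pace and stop on an object; "grip_force" is the grip in N (left out, the last holds). Time passes only in rows, so rows that repeat a pose let the fingers close. It gives the time, the measured TCP pose, the force and the opening at its end, in the units of the state.
- sense(): the state, without advancing time (a new reading comes with each control period).
- capture(name): name is "scene" or "top"; returns the picture (384x512x3 uint8, red, green, blue); there is no depth.
- camera_params(name): a dict with "fx", "fy", "cx", "cy" (pixels), "D" ([k1, k2, p1, p2, k3] as OpenCV has them; the pictures are not rectified), "eye" and "orientation" of the camera in the world. Camera axes: x right, y down, z forward; pixel columns grow to the right and rows downward; lengths in m; the calibration is good to about 2 mm. A picture is of the moment at which its call begins. camera_params takes no time and is no camera call.
- job_done(): hands the job in, once; it reports no verdict.
The state is a dict: "t": time; "qpos": joint angles; "dq": joint speeds; "effort": joint torques, N m; "tool_pos": TCP position; "orientation": TCP orientation; "wrist_force": force on the tool from outside, world axes, zero at the start; "moment": the same for the moment, N m; "width": opening from 0.0 (shut) to 1.0 (fully open).
Only numpy, scipy, OpenCV 4.12 (cv2) and the standard library are available. Lean on these libraries where they do the work, as an engineer would, in place of code of your own. Each camera call takes 0.05 s, during which the arm holds its last target. There are 200 camera calls.

## Working session

There is one attempt and no reset: what is moved stays moved. The work goes in short steps, Python scripts to look and compute and a tool call to move; the robot and the scene stay as the last step left them, time stands still between calls to the robot, and variables do not carry over. Pictures are saved under pics/ and viewed, about 8 in all and at most 12, crops included, and the job is handed in when it is done.

Besides the shell and the picture viewer there is one more tool, called after "Request:" as name(argument=value, ...) on one line, values as JSON. move_arm: Moves the arm, as the interface text tells. Its arguments: {"type":"object","properties":{"deltas":{"type":"array","items":{"type":"array","items":{"type":"number"}}},"claw":{"type":"number"},"grip_force":{"type":"number"}},"required":["deltas"]}

```bash
mkdir -p pics; ls; python3 - <<'E'
from cell import *
import cv2
for n in("scene","top"):
    im=capture(n); cv2.imwrite(f"pics/{n}0.png",im[:,:,::-1]); print(n,camera_params(n))
s=sense();print(s["t"],s["tool_pos"],s["orientation"],s["width"])
E
```

```text
pics
scene {'fx': 467.70856317478103, 'fy': 467.70856317478103, 'cx': 249.83400272101522, 'cy': 190.33555522758218, 'D': array([0.04091313, 0.        , 0.        , 0.        , 0.        ]), 'eye': array([1.28175756, 0.15788368, 1.23361601]), 'orientation': array([ 0.60605743,  0.74384126, -0.21320871, -0.18421893])}
top {'fx': 368.610634486342, 'fy': 368.610634486342, 'cx': 253.9613962357006, 'cy': 194.25078860124864, 'D': array([-0.06228704,  0.        ,  0.        ,  0.        ,  0.        ]), 'eye': array([0.47538218, 0.03311593, 1.08332133]), 'orientation': array([ 0.71376886, -0.69978802,  0.0250447 , -0.01426556])}
0.1 [ 0.19556037 -0.48692344  0.19417183] [-0.69425951 -0.13450438  0.69426351 -0.13383004] 1.0014273980950728
```

View pics/scene0.png

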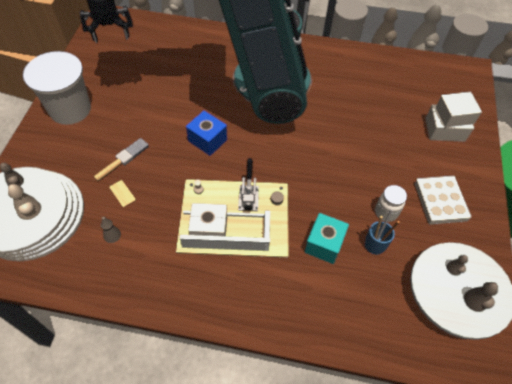

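View pics/top0.png

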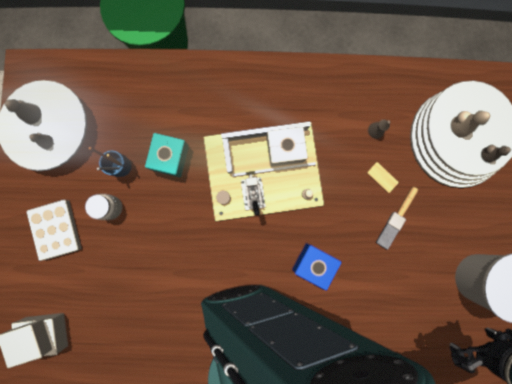

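The scene picture shows the jig near (235,215) and the arm behind it. The top picture shows the board corners near (204,136), (311,122), (323,206) and (217,220), the mould top at (288,145) and the lever at (256,200). I'll zoom in on the top view for accurate corners.

```bash
python3 - <<'E'
import cv2
im=cv2.imread("pics/top0.png")[110:230,190:340]; cv2.imwrite("pics/topc.png",cv2.resize(im,None,fx=5,fy=5,interpolation=cv2.INTER_CUBIC))
im=cv2.imread("pics/scene0.png")[150:265,170:300]; cv2.imwrite("pics/scc.png",cv2.resize(im,None,fx=5,fy=5,interpolation=cv2.INTER_CUBIC))
E
```

```text
(no output)
```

View pics/topc.png

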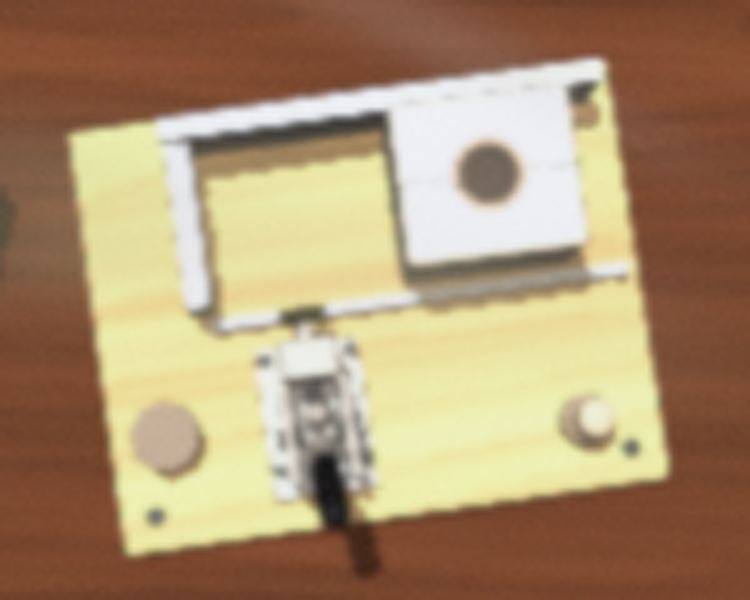

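View pics/scc.png

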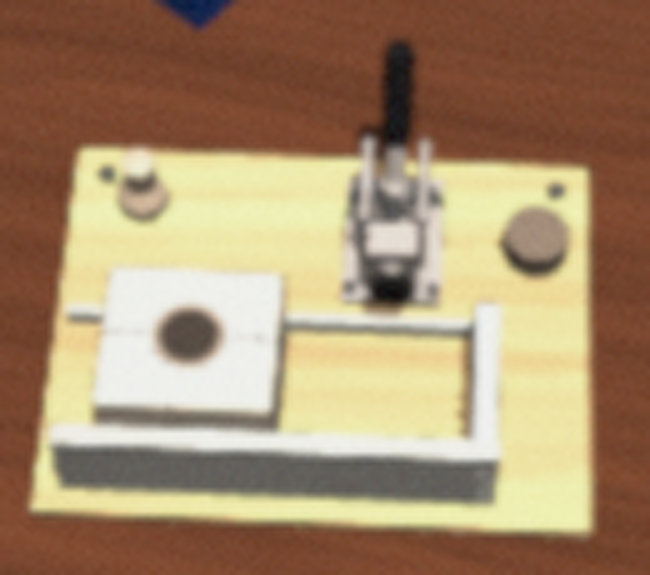

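```bash
cat >h.py <<'E'
from cell import *
import numpy as np, cv2
from scipy.spatial.transform import Rotation as R
from scipy.optimize import least_squares
OFF={"top":(190,110),"scene":(170,150)}
def un(n,p): return (np.array(p,float)+.5)/5-.5+OFF[n]
C={n:camera_params(n) for n in OFF}
def proj(n,P):
    c=C[n];r=R.from_quat(c["orientation"]).inv()
    K=np.array([[c["fx"],0,c["cx"]],[0,c["fy"],c["cy"]],[0,0,1]])
    return cv2.projectPoints(np.atleast_2d(P).astype(float),r.as_rotvec(),-r.apply(c["eye"]),K,c["D"])[0][:,0]
def place(v,p): # v=x,y,yaw
    return R.from_euler("z",v[2]).apply(np.atleast_2d(p))+[v[0],v[1],0]
def fit(obs,v0):
    f=lambda v:np.concatenate([(proj(n,place(v,p))[0]-un(n,q)) for n,p,q in obs])
    s=least_squares(f,v0,loss="soft_l1");return s.x,f(s.x).reshape(-1,2).round(1).tolist()
E
python3 - <<'E'
from h import *
a,b,t=.125,.16,.012
o=[("top",(a,b,t),(68,133)),("top",(-a,b,t),(128,553)),("top",(-a,-b,t),(668,472)),
("scene",(-a,-b,t),(80,148)),("scene",(-a,b,t),(588,168)),("scene",(a,b,t),(592,530)),("scene",(a,-b,t),(32,511)),
]
v,r=fit(o,[.55,0,0.1]);print("jig",v,r)
for n in("top","scene"):
    oo=[x for x in o if x[0]==n];print(n,fit(oo,v))
a,b,t=.045,.05,.092
m=[("top",(a,b,t),(388,110)),("top",(-a,b,t),(405,265)),("top",(-a,-b,t),(583,245)),("top",(0,0,t),(488,172)),
("scene",(-a,-b,t),(112,268)),("scene",(-a,b,t),(285,275)),("scene",(a,b,t),(276,412)),("scene",(a,-b,t),(93,408)),("scene",(0,0,t),(189,334))]
w,r=fit(m,v);print("mould",w,r)
print("mould in jig",R.from_euler("z",-v[2]).apply([w[0]-v[0],w[1]-v[1],0])*1e3,w[2]-v[2])
for th in (0,.05,.1,.15,.2):
    L=.109
    P=place(v,[-.073-L*np.sin(.65-th),.04,.052+L*np.cos(.65-th)])
    print(th,P,[((proj(n,P)[0]-OFF[n]+.5)*5-.5).round() for n in OFF])
E
```

```text
jig [ 0.60676914 -0.00703191  0.16680415] [[-0.6, -0.2], [-0.6, 0.2], [0.0, 0.2], [-0.5, 0.1], [-0.3, -0.3], [-0.1, 0.2], [-0.3, 0.0]]
top (array([ 0.60710651, -0.00815741,  0.16760488]), [[-0.2, -0.2], [-0.2, 0.1], [0.4, 0.1]])
scene (array([ 0.60653835, -0.00622195,  0.16516668]), [[-0.1, -0.0], [0.1, -0.3], [0.1, 0.3], [-0.1, -0.1]])
mould [ 0.66955512 -0.06733872  0.15518802] [[-1.2, -1.4], [-0.0, 0.1], [0.8, -0.8], [-0.7, -0.0], [-0.4, -1.0], [0.1, -0.8], [-0.4, -0.1], [-0.2, -1.0], [0.3, 0.4]]
mould in jig [ 51.90169218 -69.89423554   0.        ] -0.01161612165011977
0 [[0.46309133 0.00934025 0.13877313]] [array([339., 550.]), array([399.,  19.])]
0.05 [[0.46744928 0.010074   0.14196158]] [array([338., 542.]), array([399.,  22.])]
0.1 [[0.47195893 0.01083328 0.14492517]] [array([336., 533.]), array([399.,  25.])]
0.15 [[0.47660901 0.01161621 0.1476565 ]] [array([335., 524.]), array([399.,  29.])]
0.2 [[0.48138789 0.01242082 0.15014873]] [array([334., 514.]), array([399.,  33.])]
```

Jig fit is good: both cameras agree to about 2 mm, and the mould is at jig (52,-70). Next I'll work out the pushing poses.

```bash
cat >>h.py <<'E'
J=np.array([.6068,-.0070,.1668])
Rj=R.from_euler("z",J[2])
def delta(pos,tilt,roll,s=None):
    "jig pos (z world) -> row in tool axes; tilt: tips lead to jig +y; roll: jaws along jig x (+1/-1)"
    s=s or sense()
    x=np.array([0,np.sin(tilt),-np.cos(tilt)]);y=np.array([roll,0,0.])
    Rt=Rj*R.from_matrix(np.c_[x,y,np.cross(x,y)])
    Rc=R.from_quat(s["orientation"]);P=place(J,pos)[0]
    return P.round(3),np.r_[Rc.inv().apply(P-s["tool_pos"]),(Rc.inv()*Rt).as_rotvec()].round(4)
def jig():
    s=sense();return s["t"],(Rj.inv().apply(s["tool_pos"]-[J[0],J[1],0])*1e3).round(1),s["wrist_force"].round(1),s["width"]
E
python3 - <<'E'
from h import *
s=sense();Rc=R.from_quat(s["orientation"]);print(Rc.as_matrix().round(3))
for n,p in(("above",(.052,-.165,.195)),):
    for r in(1,-1):print(n,r,*delta(p,.15,r))
c=C["top"]
for n,q,z in(("figurine",(378,132),.05),("rib",(383,177),0),("blue",(318,267),.08)):
    f=least_squares(lambda v:proj("top",[v[0],v[1],z])[0]-q,[.5,0]);print(n,f.x.round(3))
E
```

```text
[[-0.     0.373 -0.928]
 [ 0.001 -0.928 -0.373]
 [-1.    -0.001 -0.   ]]
above 1 [ 0.685 -0.161  0.195] [-6.0000e-04 -1.1980e-01 -5.7600e-01 -1.3531e+00  1.2550e-01 -1.0100e-01]
above -1 [ 0.685 -0.161  0.195] [-6.0000e-04 -1.1980e-01 -5.7600e-01  1.7821e+00 -1.0710e-01 -1.3310e-01]
figurine [ 0.72  -0.335]
rib [ 0.595 -0.368]
blue [ 0.337 -0.159]
```

Request:
move_arm(deltas=[[0,-0.008,-0.038,-0.09,0.008,-0.007],[0,-0.016,-0.077,-0.18,0.017,-0.013],[0,-0.024,-0.115,-0.27,0.025,-0.02],[0,-0.032,-0.154,-0.36,0.033,-0.027],[0,-0.04,-0.192,-0.45,0.042,-0.034],[0,-0.048,-0.23,-0.54,0.05,-0.04],[0,-0.056,-0.269,-0.63,0.058,-0.047],[0,-0.064,-0.307,-0.72,0.067,-0.054],[0,-0.072,-0.346,-0.81,0.075,-0.06],[0,-0.08,-0.384,-0.9,0.083,-0.067]], claw=0.3)

```text
t: 0.93
tool_pos: [0.5235, -0.2683, 0.1944]
orientation: [0.588, 0.452, -0.541, 0.396]
wrist_force: [-0.5, -0.6, 0.4]
width: 0.298
```

```bash
python3 - <<'E'
from h import *
print(jig(),*delta((.052,-.165,.195),.15,1))
E
```

```text
(0.9333, array([-125.5, -243.8,  194.4]), array([-0.5, -0.6,  0.4]), 0.2981075066118778) [ 0.685 -0.161  0.195] [ 0.0114  0.1256 -0.1477 -0.4486  0.0428 -0.0333]
```

Request:
move_arm(deltas=[[0.002,0.021,-0.025,-0.075,0.007,-0.006],[0.004,0.042,-0.049,-0.15,0.014,-0.011],[0.006,0.063,-0.074,-0.224,0.021,-0.017],[0.008,0.084,-0.098,-0.299,0.029,-0.022],[0.01,0.105,-0.123,-0.374,0.036,-0.028],[0.0114,0.1256,-0.1477,-0.4486,0.0428,-0.0333],[0.0114,0.1256,-0.1477,-0.4486,0.0428,-0.0333]])

```text
t: 1.52
tool_pos: [0.6877, -0.1599, 0.193]
orientation: [0.489, 0.58, -0.42, 0.498]
wrist_force: [-0.2, 0.3, 0.1]
width: 0.301
```

```bash
python3 - <<'E'
from h import *
print(jig(),*delta((.052,-.155,.035),.15,1))
E
```

```text
(1.5167, array([  54.4, -164.3,  193. ]), array([-0.2,  0.3,  0.1]), 0.3006115944974603) [ 0.684 -0.151  0.035] [ 0.1576 -0.0023  0.0147  0.0033 -0.0016  0.0012]
```

Request:
move_arm(deltas=[[0.03,-0.001,0.003,0,0,0],[0.06,-0.001,0.006,0,0,0],[0.09,-0.002,0.009,0.003,0,0],[0.12,-0.002,0.012,0.003,-0.001,0.001],[0.145,-0.002,0.014,0.003,-0.001,0.001],[0.158,-0.002,0.0147,0.003,-0.001,0.001],[0.158,-0.002,0.0147,0.003,-0.001,0.001]])

```text
t: 2.1
tool_pos: [0.6791, -0.1541, 0.0333]
orientation: [0.491, 0.578, -0.424, 0.495]
wrist_force: [0.7, -0.5, 0.3]
width: 0.305
```

```bash
python3 - <<'E'
from h import *
import cv2
cv2.imwrite("pics/s1.png",cv2.resize(capture("scene")[120:280,150:350,::-1],None,fx=4,fy=4,interpolation=cv2.INTER_CUBIC))
print(jig(),*delta((.052,-.10,.035),.15,1))
E
```

```text
(2.15, array([  47.7, -157.7,   35.4]), array([-0.1, -0.4, -0.8]), 0.29745322257484874) [ 0.675 -0.097  0.035] [ 0.009   0.0038 -0.057  -0.0081  0.0001  0.001 ]
```

View pics/s1.png

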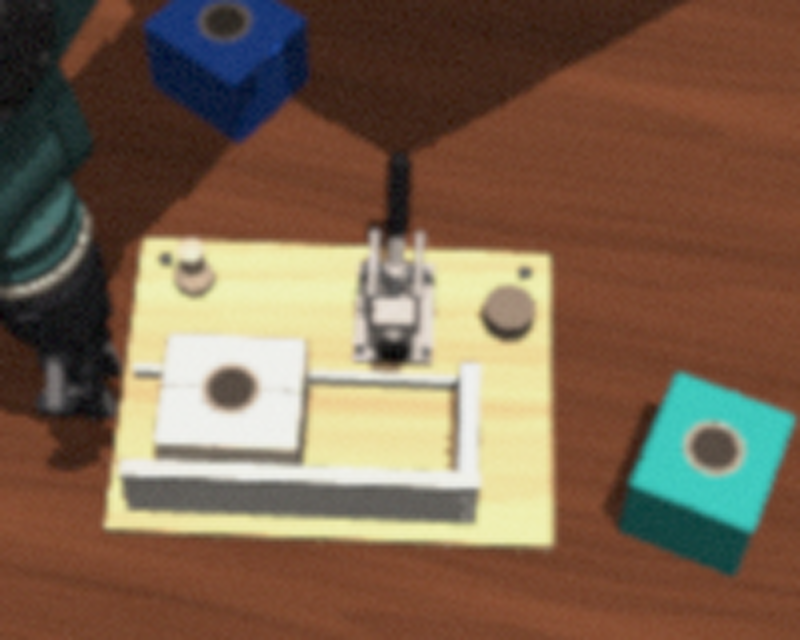

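The fingers are at about (75,385), left of the mould with the jig undisturbed. Starting the push now.

Request:
move_arm(deltas=[[0.001,0.004,-0.006,-0.008,0,0],[0.002,0.004,-0.012,-0.008,0,0],[0.003,0.004,-0.018,-0.008,0,0],[0.004,0.004,-0.024,-0.008,0,0],[0.005,0.004,-0.03,-0.008,0,0],[0.006,0.004,-0.036,-0.008,0,0],[0.007,0.004,-0.042,-0.008,0,0],[0.007,0.004,-0.047,-0.008,0,0],[0.008,0.004,-0.052,-0.008,0,0],[0.009,0.004,-0.057,-0.008,0,0]])

```text
t: 2.98
tool_pos: [0.6763, -0.0975, 0.0367]
orientation: [0.489, 0.578, -0.421, 0.499]
wrist_force: [1.3, -8.6, 6.1]
width: 0.299
```

```bash
python3 - <<'E'
from h import *
print(jig(),*delta((.052,-.045,.035),.15,1))
E
```

```text
(2.9833, array([  53.5, -100.7,   36.7]), array([ 1.3, -8.6,  6.1]), 0.2986810484583235) [ 0.666 -0.043  0.035] [ 0.0098 -0.0015 -0.0549  0.0003  0.0032 -0.0024]
```

Request:
move_arm(deltas=[[0.001,0,-0.006,0,0.001,-0.001],[0.002,-0.001,-0.012,0,0.001,-0.001],[0.003,-0.001,-0.018,0,0.002,-0.001],[0.004,-0.001,-0.024,0,0.002,-0.002],[0.005,-0.001,-0.03,0,0.003,-0.002],[0.006,-0.001,-0.036,0,0.003,-0.002],[0.007,-0.001,-0.041,0,0.003,-0.002],[0.008,-0.001,-0.046,0,0.003,-0.002],[0.009,-0.001,-0.051,0,0.003,-0.002],[0.01,-0.001,-0.055,0,0.003,-0.002]])

```text
t: 3.82
tool_pos: [0.6665, -0.0429, 0.0354]
orientation: [0.49, 0.578, -0.421, 0.499]
wrist_force: [0.9, -9.7, 7.8]
width: 0.301
```

```bash
python3 - <<'E'
from h import *
import cv2
cv2.imwrite("pics/s2.png",cv2.resize(capture("scene")[150:265,170:300,::-1],None,fx=5,fy=5,interpolation=cv2.INTER_CUBIC))
print(jig(),*delta((.052,-.022,.035),.15,1))
E
```

```text
(3.8667, array([ 52.8, -44.5,  35.3]), array([ 4. , -6.3,  5.2]), 0.3022199060316868) [ 0.662 -0.02   0.035] [ 0.0037 -0.0008 -0.0222  0.0007  0.0005 -0.0013]
```

View pics/s2.png

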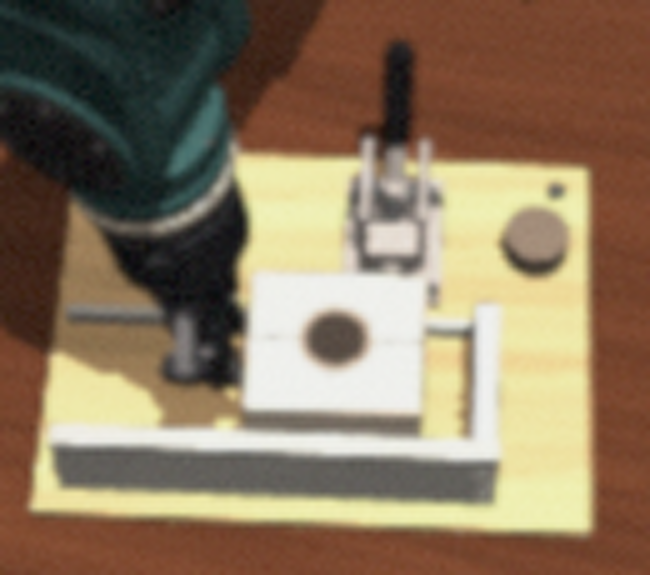

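The mould is straight on the track, hole at (335,338), with some 25 mm still to go to the stop at (470,360). I'll measure the exact remainder.

```bash
python3 - <<'E'
from h import *
m=[("scene",(-.045,-.05,.092),(252,272)),("scene",(-.045,.05,.092),(424,276)),("scene",(.045,.05,.092),(419,414)),("scene",(0,0,.092),(335,338))]
w,r=fit(m,J);print(Rj.inv().apply([w[0]-J[0],w[1]-J[1],0])*1e3,w[2]-J[2],r)
E
```

```text
[51.68442524 10.142565    0.        ] -0.00024488147444118313 [[-0.4, -0.7], [0.3, -0.2], [0.4, 0.3], [-0.2, 0.5]]
```

Request:
move_arm(deltas=[[0.001,0,-0.003,0,0,0],[0.001,0,-0.006,0,0,0],[0.001,0,-0.009,0,0,-0.001],[0.002,0,-0.012,0,0,-0.001],[0.002,0,-0.014,0,0,-0.001],[0.002,0,-0.016,0,0,-0.001]])

```text
t: 4.37
tool_pos: [0.663, -0.0264, 0.035]
orientation: [0.489, 0.579, -0.421, 0.498]
wrist_force: [0.3, -4.9, -0.3]
width: 0.297
```

```bash
python3 - <<'E'
from h import *
print(jig(),*delta((.052,-.020,.035),.15,1))
E
```

```text
(4.3667, array([ 52.2, -28.4,  35. ]), array([ 0.3, -4.9, -0.3]), 0.29743664118996427) [ 0.661 -0.018  0.035] [ 0.0012 -0.0002 -0.0084  0.0004 -0.0007  0.0013]
```

Request:
move_arm(deltas=[[0,0,-0.002,0,0,0],[0.001,0,-0.004,0,0,0],[0.001,0,-0.006,0,0,0],[0.001,0,-0.008,0,0,0],[0.001,0,-0.01,0,0,0],[0.001,0,-0.012,0,0,0]])

```text
t: 4.87
tool_pos: [0.6608, -0.0144, 0.0356]
orientation: [0.489, 0.58, -0.421, 0.497]
wrist_force: [-0.9, -12.1, -0.5]
width: 0.299
```

Request:
move_arm(deltas=[[0,0,-0.001,0,0,0],[0,0,-0.002,0,0,0],[0,0,-0.003,0,0,0]])

```text
t: 5.12
tool_pos: [0.6604, -0.0143, 0.036]
orientation: [0.488, 0.578, -0.423, 0.498]
wrist_force: [-1.4, -26.7, -0.9]
width: 0.298
```

```bash
python3 - <<'E'
from h import *
print(jig())
E
```

```text
(5.1167, array([ 51.7, -16.1,  36. ]), array([ -1.4, -26.7,  -0.9]), 0.298382432112114)
```

It has stopped hard at -16 mm with 27 N on the wrist. I'll back off, rise and verify.

Request:
move_arm(deltas=[[0,0,0.003,0,0,0],[-0.001,0,0.01,0,0,0],[-0.003,0,0.025,0,0,0],[-0.006,0,0.045,0,0,0],[-0.03,0,0.05,0,0,0],[-0.065,0,0.05,0,0,0],[-0.1,0,0.05,0,0,0],[-0.135,0,0.05,0,0,0],[-0.17,0,0.05,0,0,0],[-0.19,0,0.05,0,0,0]], claw=0)

```text
t: 5.95
tool_pos: [0.6741, -0.0898, 0.2202]
orientation: [0.49, 0.579, -0.42, 0.498]
wrist_force: [0.6, 0.5, 0.1]
width: 0.003
```

```bash
python3 - <<'E'
from h import *
print(jig(),*delta((-.175,.042,.225),0,1))
cv2.imwrite("pics/s3.png",cv2.resize(capture("scene")[150:265,170:300,::-1],None,fx=5,fy=5,interpolation=cv2.INTER_CUBIC))
E
```

```text
(5.95, array([ 52.6, -92.8, 220.2]), array([0.6, 0.5, 0.1]), 0.0027706906264594556) [0.427 0.005 0.225] [ 0.0151 -0.2276 -0.1342  0.0004 -0.1504 -0.0018]
```

View pics/s3.png

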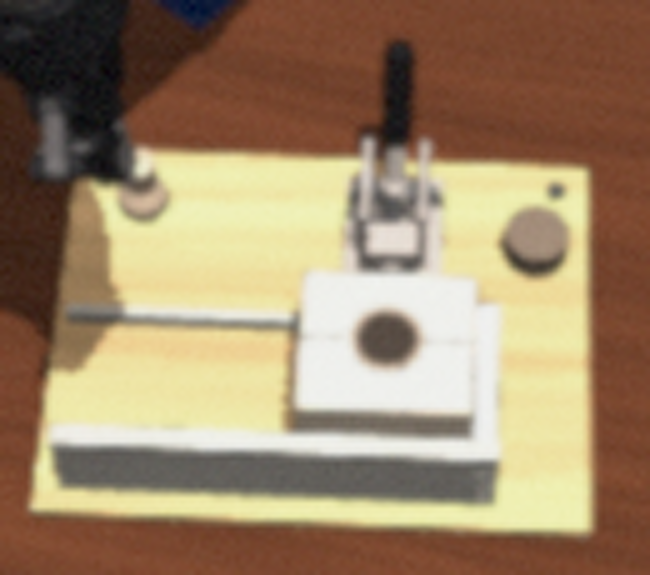

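The mould is home: its hole is at (386,338), 51 px (about 30 mm) further, with the lever and bystanders unchanged. Moving behind the lever.

Request:
move_arm(deltas=[[0.002,-0.028,-0.017,0,-0.019,0],[0.004,-0.057,-0.034,0,-0.038,0],[0.006,-0.085,-0.05,0,-0.056,0],[0.008,-0.114,-0.067,0,-0.075,-0.001],[0.009,-0.142,-0.084,0,-0.094,-0.001],[0.011,-0.171,-0.101,0,-0.113,-0.001],[0.013,-0.199,-0.117,0,-0.132,-0.002],[0.015,-0.2276,-0.134,0,-0.15,-0.002],[0.015,-0.2276,-0.134,0,-0.15,-0.002],[0.015,-0.2276,-0.134,0,-0.15,-0.002]])

```text
t: 6.83
tool_pos: [0.4258, 0.0067, 0.2227]
orientation: [0.456, 0.541, -0.456, 0.539]
wrist_force: [1.1, -0.4, 1.0]
width: -0.006
```

```bash
python3 - <<'E'
from h import *
print(jig(),*delta((-.175,.04,.115),0,1))
E
```

```text
(6.8333, array([-176.2,   43.6,  222.7]), array([ 1.1, -0.4,  1. ]), -0.006419050590001331) [0.428 0.003 0.115] [ 0.1077  0.0014  0.0037  0.0019 -0.0015  0.0024]
```

Request:
move_arm(deltas=[[0.03,0,0.001,0,0,0],[0.06,0.001,0.002,0.002,0,0],[0.085,0.001,0.003,0.002,-0.001,0.002],[0.1077,0.001,0.0037,0.002,-0.001,0.002],[0.1077,0.001,0.0037,0.002,-0.001,0.002]])

```text
t: 7.25
tool_pos: [0.4268, 0.0026, 0.111]
orientation: [0.456, 0.542, -0.458, 0.537]
wrist_force: [-0.4, 0.5, -0.4]
width: -0.002
```

```bash
python3 - <<'E'
from h import *
print(jig(),*delta((-.095,.04,.115),0,1))
E
```

```text
(7.25, array([-175.9,   39.4,  111. ]), array([-0.4,  0.5, -0.4]), -0.0023247404053406565) [0.506 0.017 0.115] [-0.0045  0.0809 -0.0008 -0.0019 -0.0027  0.0066]
```

Request:
move_arm(deltas=[[-0.001,0.008,0,0,0,0.001],[-0.001,0.016,0,0,0,0.002],[-0.002,0.024,0,0,0,0.003],[-0.003,0.032,0,-0.001,-0.001,0.003],[-0.004,0.04,0,-0.001,-0.001,0.004],[-0.004,0.048,0,-0.001,-0.002,0.005],[-0.004,0.056,0,-0.002,-0.002,0.006],[-0.004,0.064,0,-0.002,-0.003,0.006],[-0.004,0.072,-0.001,-0.002,-0.003,0.006],[-0.004,0.08,-0.001,-0.002,-0.003,0.006]])

```text
t: 8.08
tool_pos: [0.5075, 0.0174, 0.1183]
orientation: [0.457, 0.538, -0.456, 0.542]
wrist_force: [-0.0, 0.4, 0.5]
width: 0.002
```

```bash
python3 - <<'E'
from h import *
print(jig(),*delta((-.055,.04,.117),0,1))
E
```

```text
(8.0833, array([-93.8,  40.5, 118.3]), array([-0. ,  0.4,  0.5]), 0.0019454092949895752) [0.546 0.023 0.117] [ 0.0014  0.0388  0.0005  0.0009  0.0026 -0.0045]
```

```bash
python3 - <<'E'
from h import *
a=cv2.resize(capture("scene")[130:265,170:300,::-1],None,fx=3,fy=4,interpolation=cv2.INTER_CUBIC)
b=cv2.resize(capture("top")[110:245,190:320,::-1],None,fx=3,fy=4,interpolation=cv2.INTER_CUBIC)
cv2.imwrite("pics/s4.png",np.hstack([a,b]))
E
```

```text
(no output)
```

View pics/s4.png

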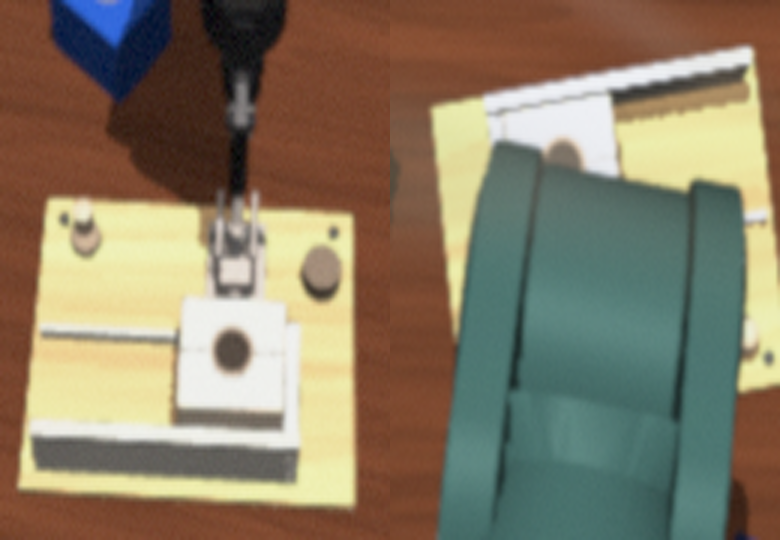

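```bash
python3 - <<'E'
from h import *
f=lambda P:((proj("scene",place(J,P))[0]-[170,130])*[3,4]).round()
print("tcp",f([-.094,.04,.118]),"front",f([-.0795,.04,.118]))
for th in(0,.1,.2,.3,.4,.5,.6,.7):
    print(th,f([-.073-.1*np.sin(.65-th),.04,.052+.1*np.cos(.65-th)]))
E
```

```text
tcp [237. 161.] front [236. 177.]
0 [238. 106.]
0.1 [238. 110.]
0.2 [238. 116.]
0.3 [238. 123.]
0.4 [237. 131.]
0.5 [237. 141.]
0.6 [237. 151.]
0.7 [236. 163.]
```

Request:
move_arm(deltas=[[0,0.004,0,0,0,0],[0,0.008,0,0,0,0],[0,0.012,0,0,0.001,-0.002],[0,0.016,0,0,0.001,-0.002],[0.001,0.02,0,0,0.002,-0.003]])

```text
t: 8.6
tool_pos: [0.527, 0.0204, 0.1176]
orientation: [0.457, 0.539, -0.456, 0.541]
wrist_force: [0.3, -0.3, -0.5]
width: -0.002
```

```bash
python3 - <<'E'
from h import *
print(jig(),*delta((-.055,.04,.117),0,1))
E
```

```text
(8.6, array([-74.1,  40.3, 117.6]), array([ 0.3, -0.3, -0.5]), -0.0016964166869125386) [0.546 0.023 0.117] [ 0.0006  0.0191  0.0003  0.0007  0.0007 -0.0019]
```

```bash
python3 - <<'E'
from h import *
a=capture("scene")[135:225,205:285,::-1]
cv2.imwrite("pics/s5.png",cv2.convertScaleAbs(cv2.resize(a,None,fx=6.5,fy=6.5,interpolation=cv2.INTER_CUBIC),alpha=1.7,beta=15))
f=lambda P:((proj("scene",place(J,P))[0]-[205,135])*6.5).round()
print("tcp",f([-.074,.04,.1176]))
for th in(0,.2,.4,.6,.8,1.,1.2,1.55):
    print(th,f([-.073-.1*np.sin(.65-th),.04,.052+.1*np.cos(.65-th)]))
E
```

```text
tcp [284. 266.]
0 [289. 139.]
0.2 [288. 156.]
0.4 [287. 181.]
0.6 [285. 214.]
0.8 [284. 252.]
1.0 [282. 296.]
1.2 [280. 342.]
1.55 [278. 421.]
```

View pics/s5.png

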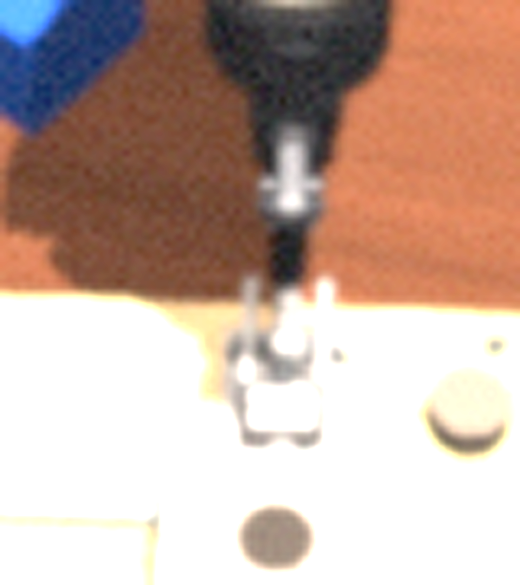

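```bash
python3 - <<'E'
from h import *
f=lambda P:((proj("scene",place(J,P))[0]-[205,135])*6.5).round()
print("pivot",f([-.073,.04,.052]))
for th in(0,.2,.4,.6,.8,1.,1.2,1.55):
    a=.65-th;print(th,[f([-.073-r*np.sin(a),.04,.052+r*np.cos(a)])[1] for r in(.035,.1)])
s=sense();print(s["effort"],s["moment"],s["wrist_force"])
im=capture("scene");cv2.imwrite("pics/x.png",im[:,:,::-1])
for v in range(155,200,2): print(v,(v-135)*6.5,[int(im[v,u].sum()) for u in range(240,260)])
E
```

```text
pivot [282. 348.]
0 [np.float64(276.0), np.float64(139.0)]
0.2 [np.float64(282.0), np.float64(156.0)]
0.4 [np.float64(291.0), np.float64(181.0)]
0.6 [np.float64(302.0), np.float64(214.0)]
0.8 [np.float64(316.0), np.float64(252.0)]
1.0 [np.float64(330.0), np.float64(296.0)]
1.2 [np.float64(346.0), np.float64(342.0)]
1.55 [np.float64(372.0), np.float64(421.0)]
[ 4.53284690e-01 -6.99682474e+01  3.49339056e+01  9.13140569e-01
 -6.38767867e-02 -2.95726152e-02] [ 0.05865056 -0.02028203  0.00188446] [ 0.43953041  0.12556077 -1.48042605]
155 130.0 [131, 109, 101, 89, 63, 59, 85, 130, 211, 238, 222, 171, 128, 98, 72, 72, 138, 189, 230, 238]
157 143.0 [127, 137, 122, 97, 72, 78, 65, 157, 253, 300, 294, 224, 152, 90, 63, 101, 161, 218, 231, 238]
159 156.0 [132, 112, 118, 100, 91, 41, 63, 143, 306, 370, 370, 290, 167, 105, 59, 97, 178, 198, 230, 217]
161 169.0 [130, 137, 100, 128, 124, 114, 122, 177, 306, 361, 363, 295, 199, 122, 132, 189, 224, 235, 251, 241]
163 182.0 [127, 131, 126, 126, 180, 264, 301, 295, 341, 384, 371, 345, 315, 273, 226, 221, 231, 242, 233, 238]
165 195.0 [127, 128, 113, 1
[... 1247 characters left out ...]
429, 534, 518, 497, 564, 609, 625]
189 351.0 [246, 212, 282, 305, 247, 199, 227, 310, 377, 401, 430, 394, 341, 414, 531, 448, 342, 362, 498, 612]
191 364.0 [346, 383, 499, 481, 390, 330, 259, 234, 262, 273, 278, 312, 358, 467, 554, 527, 505, 515, 543, 612]
193 377.0 [359, 382, 475, 455, 408, 372, 329, 298, 307, 336, 393, 406, 403, 459, 534, 568, 612, 637, 636, 636]
195 390.0 [349, 315, 331, 492, 602, 636, 634, 633, 634, 635, 649, 643, 609, 487, 433, 555, 639, 650, 623, 632]
197 403.0 [400, 318, 304, 462, 602, 659, 664, 668, 661, 665, 657, 653, 643, 524, 431, 561, 636, 639, 598, 600]
199 416.0 [538, 385, 337, 505, 626, 650, 653, 653, 647, 657, 654, 658, 625, 498, 429, 560, 642, 651, 620, 607]
```

```bash
python3 - <<'E'
from h import *
f=lambda P:proj("scene",place(J,P))[0].round(1)
print("s1 tcp",((f([.0477,-.1577,.0354])-[150,120])*4),"s3 tcp",((f([.0526,-.0928,.2202])-[170,150])*5))
ims=[cv2.imread("pics/"+n) for n in("scene0.png","x.png")]
for v in range(152,186,2): print(v,*[[int(im[v,u].sum()) for u in range(243,256)] for im in ims])
E
```

```text
s1 tcp [114.8 416.4] s3 tcp [129. 210.]
152 [244, 236, 237, 237, 231, 243, 238, 236, 232, 245, 236, 238, 230] [62, 36, 40, 70, 53, 70, 61, 67, 55, 62, 59, 44, 72]
154 [232, 243, 240, 240, 251, 241, 239, 247, 243, 240, 232, 237, 240] [81, 62, 47, 63, 98, 151, 150, 157, 126, 98, 80, 74, 69]
156 [241, 240, 228, 247, 237, 234, 231, 232, 231, 225, 240, 230, 240] [109, 60, 60, 81, 143, 203, 241, 236, 199, 146, 115, 83, 83]
158 [244, 243, 246, 228, 210, 171, 144, 151, 167, 203, 224, 222, 225] [110, 66, 49, 56, 156, 289, 351, 361, 274, 169, 91, 70, 95]
160 [236, 241, 232, 191, 148, 116, 120, 111, 115, 159, 216, 237, 239] [127, 83, 76, 60, 156, 303, 366, 357, 295, 179, 78, 94, 135]
162 [246, 243, 240, 186, 113, 77, 89, 91, 76, 112, 198, 221, 243] [129, 157, 197, 217, 232, 319, 371, 364, 310, 263, 207, 175, 199]
164 [230, 245, 225, 180, 115, 72, 75, 72, 77, 149, 210, 239, 250] [130, 142, 199, 225, 258, 346, 396, 390, 335, 267, 237, 219, 229]
166 [223, 229, 218, 156, 97, 63, 81, 84, 85, 140, 198, 232, 244] [123, 156, 168, 210, 277, 368, 417, 408, 336, 238, 202, 205, 226]
168 [230, 227, 212, 156
[... 455 characters left out ...]
 47, 53, 101, 149, 200, 230, 217]
176 [184, 155, 117, 89, 75, 67, 82, 60, 110, 169, 223, 251, 246] [139, 138, 114, 79, 62, 42, 46, 57, 95, 180, 216, 235, 243]
178 [477, 407, 248, 129, 123, 136, 148, 137, 177, 222, 305, 418, 418] [280, 241, 171, 112, 92, 96, 117, 143, 187, 210, 301, 428, 417]
180 [521, 425, 249, 193, 304, 398, 422, 401, 345, 307, 364, 516, 488] [286, 247, 164, 153, 211, 302, 383, 400, 348, 288, 369, 510, 496]
182 [585, 473, 346, 295, 357, 434, 461, 478, 504, 506, 487, 553, 534] [344, 311, 298, 271, 282, 344, 435, 469, 508, 501, 485, 561, 537]
184 [602, 495, 391, 373, 395, 437, 465, 476, 545, 579, 570, 596, 585] [362, 345, 341, 318, 325, 409, 455, 482, 539, 577, 565, 600, 590]
```

```bash
python3 - <<'E'
from h import *
f=lambda P:proj("scene",place(J,P))[0]
def crop(im,c,s,off,k):
    # c raw center, im is an enlarged pic (off,k)
    u,v=((np.array(c)-off)*k).astype(int);h=int(20*k)
    p=cv2.copyMakeBorder(im,200,200,200,200,cv2.BORDER_CONSTANT)[v+200-h:v+200+h,u+200-h:u+200+h]
    p=cv2.resize(p,(260,260),interpolation=cv2.INTER_CUBIC);p=cv2.convertScaleAbs(p,alpha=2,beta=25)
    cv2.drawMarker(p,(130,130),(0,0,255),cv2.MARKER_CROSS,12,1);return p
g=lambda n:cv2.imread("pics/"+n)
cur=capture("scene")[:,:,::-1].copy()
cv2.imwrite("pics/s6.png",np.hstack([crop(g("s1.png"),f([.0477,-.1577,.0354]),0,[150,120],4),crop(g("s3.png"),f([.0526,-.0928,.2202]),0,[170,150],5),crop(cur,f([-.074,.04,.1176]),0,[0,0],1)]))
E
```

```text
(no output)
```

View pics/s6.png

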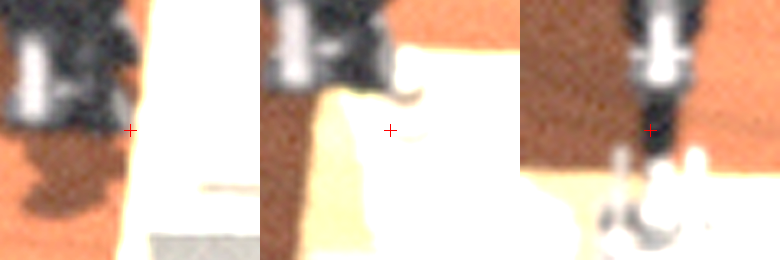

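The finger stands in front of and above the lever, which hasn't moved. So the finger ends higher than the reported TCP suggests. I'll measure the tip against the white mould.

Request:
move_arm(deltas=[[-0.03,0,0,0,0,0],[-0.06,0,0,0,0,0],[-0.083,0,0,0,0,0],[-0.083,0.03,0,0,0,0],[-0.083,0.06,0,0,0,0],[-0.083,0.08,0,0,0,0],[-0.083,0.08,0,0,0,0],[-0.083,0.08,0,0,0,0]])

```text
t: 9.42
tool_pos: [0.6054, 0.0339, 0.1998]
orientation: [0.456, 0.54, -0.456, 0.54]
wrist_force: [-0.9, 0.5, -0.5]
width: -0.001
```

```bash
python3 - <<'E'
from h import *
j=jig();im=capture("scene")[:,:,::-1].copy();t=capture("top")[:,:,::-1].copy();print(j,R.from_quat(sense()["orientation"]).as_matrix().round(2).tolist())
q=proj("scene",place(J,j[1]/1e3))[0];print(q)
u,v=q.round().astype(int);p=cv2.resize(im[v-45:v+25,u-35:u+35],None,fx=8,fy=8,interpolation=cv2.INTER_NEAREST)
cv2.drawMarker(p,(35*8+4,45*8+4),(0,0,255),cv2.MARKER_CROSS,14,1)
cv2.imwrite("pics/s7.png",cv2.convertScaleAbs(p,alpha=1.5,beta=20))
E
```

```text
(9.4167, array([  5.4,  40.5, 199.8]), array([-0.9,  0.5, -0.5]), -0.0008166941995021539) [[0.0, 0.99, 0.17], [-0.0, 0.17, -0.99], [-1.0, 0.0, 0.0]]
[248.26928554 182.96202617]
```

View pics/s7.png

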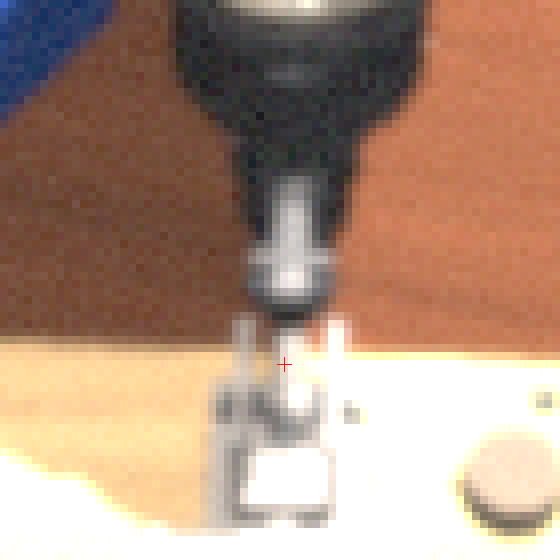

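The finger's visible bottom is at zoom row 320, 5–6 px above the TCP mark (row 364). That means the finger's end is really about 30–40 mm higher than the reported TCP. I'll go back behind the lever about 40 mm lower, watching the force.

Request:
move_arm(deltas=[[0,-0.03,0,0,0,0],[0,-0.06,0,0,0,0],[0,-0.09,0,0,0,0],[0,-0.12,0,0,0,0],[0,-0.15,0,0,0,0],[0,-0.18,0,0,0,0],[0,-0.18,0,0,0,0],[0.04,-0.18,0,0,0,0],[0.08,-0.18,0,0,0,0],[0.118,-0.18,0,0,0,0]])

```text
t: 10.35
tool_pos: [0.4273, 0.0036, 0.0815]
orientation: [0.457, 0.539, -0.456, 0.541]
wrist_force: [1.6, 0.1, -0.1]
width: -0.002
```

```bash
python3 - <<'E'
from h import *
print(jig(),*delta((-.12,.04,.080),0,1))
im=capture("scene");cv2.imwrite("pics/y.png",im[:,:,::-1])
o=cv2.imread("pics/scene0.png")
for v in range(152,182,3): print(v,*[[int(i[v,u].sum()) for u in range(243,256)] for i in(o,im)])
E
```

```text
(10.35, array([-175.2,   40.3,   81.5]), array([ 1.6,  0.1, -0.1]), -0.0019410132000352352) [0.482 0.013 0.08 ] [ 0.0017  0.0552  0.0003  0.0004  0.0016 -0.004 ]
152 [244, 236, 237, 237, 231, 243, 238, 236, 232, 245, 236, 238, 230] [128, 126, 123, 120, 130, 131, 117, 153, 194, 222, 228, 226, 228]
155 [229, 236, 245, 240, 234, 231, 237, 233, 240, 239, 226, 242, 225] [131, 124, 128, 125, 126, 122, 123, 136, 153, 196, 232, 232, 232]
158 [244, 243, 246, 228, 210, 171, 144, 151, 167, 203, 224, 222, 225] [138, 137, 132, 126, 121, 99, 104, 118, 147, 206, 215, 227, 233]
161 [241, 241, 222, 189, 121, 103, 91, 90, 91, 129, 196, 233, 235] [122, 137, 110, 102, 77, 85, 91, 105, 85, 128, 186, 227, 239]
164 [230, 245, 225, 180, 115, 72, 75, 72, 77, 149, 210, 239, 250] [119, 123, 107, 96, 96, 82, 73, 74, 101, 145, 212, 241, 241]
167 [220, 226, 206, 146, 99, 75, 75, 79, 90, 127, 193, 225, 227] [125, 122, 112, 82, 74, 78, 84, 85, 74, 125, 192, 229, 238]
170 [218, 203, 209, 158, 100, 64, 80, 74, 99, 142, 207, 227, 227] [108, 122, 99, 99, 79, 65, 64, 75, 107, 154, 200, 219, 223]
173 [235, 227, 209, 159, 100, 74, 88, 79, 95, 149, 185, 209, 218] [153, 171, 179, 161, 98, 67, 62, 82, 94, 140, 186, 214, 209]
176 [184, 155, 117, 89, 75, 67, 82, 60, 110, 169, 223, 251, 246] [182, 164, 134, 90, 63, 73, 64, 74, 107, 181, 222, 238, 244]
179 [518, 434, 252, 172, 214, 264, 290, 282, 261, 256, 352, 487, 482] [519, 433, 248, 168, 202, 258, 291, 290, 267, 268, 342, 489, 488]
```

Request:
move_arm(deltas=[[0,0.006,0,0,0,0],[0,0.012,0,0,0,0],[0,0.018,0,0,0,0],[0,0.024,0,0,0,0],[0,0.03,0,0,0,0],[0,0.036,0,0,0,0],[0,0.042,0,0,0,0],[0,0.048,0,0,0,0],[0,0.054,0,0,0,0]])

```text
t: 11.15
tool_pos: [0.4819, 0.0128, 0.0824]
orientation: [0.457, 0.54, -0.456, 0.541]
wrist_force: [-1.8, 0.1, 1.5]
width: -0.0
```

```bash
cat > lev.py <<'E'
from h import *
print(jig(),*delta((-.08,.04,.080),0,1))
im=capture("scene");cv2.imwrite("pics/y.png",im[:,:,::-1])
o=cv2.imread("pics/scene0.png")
for v in range(150,206,3): print(v,*[[int(i[v,u].sum()) for u in range(243,256,2)] for i in(o,im)])
for th in(.1,.3,.5,.7,.9,1.1,1.3,1.55):
    a=.65-th;print(th,[proj("scene",place(J,[-.073-r*np.sin(a),.04,.052+r*np.cos(a)]))[0].round(0).tolist() for r in(.035,.1)])
E
python3 lev.py
```

```text
(11.15, array([-119.9,   40.3,   82.4]), array([-1.8,  0.1,  1.5]), -0.00011287151711312528) [0.521 0.019 0.08 ] [ 0.0025  0.0399  0.0003  0.0009  0.0007 -0.0016]
150 [242, 233, 242, 235, 227, 235, 233] [112, 57, 104, 213, 234, 129, 76]
153 [247, 243, 239, 232, 236, 236, 238] [125, 68, 94, 326, 319, 105, 106]
156 [241, 228, 237, 231, 231, 240, 240] [124, 162, 254, 339, 350, 236, 209]
159 [234, 239, 171, 109, 125, 217, 232] [131, 151, 223, 401, 388, 218, 216]
162 [246, 240, 113, 89, 76, 198, 243] [129, 105, 97, 149, 150, 149, 227]
165 [220, 219, 75, 73, 87, 208, 240] [119, 109, 62, 66, 77, 212, 247]
168 [230, 212, 113, 77, 91, 198, 222] [122, 110, 33, 46, 81, 203, 235]
171 [227, 206, 79, 81, 85, 184, 216] [112, 109, 49, 49, 80, 191, 219]
174 [203, 189, 84, 75, 95, 199, 226] [121, 110, 33, 74, 94, 209, 230]
177 [332, 183, 76, 82, 142, 243, 310] [205, 141, 64, 76, 91, 238, 316]
180 [521, 249, 304, 422, 345, 364, 488] [487, 225, 108, 96, 205, 360, 499]
183 [603, 374, 375, 462, 570, 567, 587] [585, 379, 316, 362, 556, 572, 581]
186 [598, 391, 501, 533, 469, 450, 565] [587, 391, 439, 385, 430, 452, 561]
189 [511, 286, 318, 409, 381, 410, 457] [524, 328, 510, 586, 398, 421, 449]
192 [499, 349, 251, 270, 325, 484, 573] [502, 350, 272, 284, 326, 482, 572]
195 [494, 633, 632, 641, 644, 498, 544] [494, 631, 631, 637, 642, 502, 547]
198 [510, 664, 664, 663, 663, 514, 561] [510, 667, 661, 666, 663, 518, 565]
201 [310, 352, 386, 384, 367, 327, 564] [292, 358, 382, 381, 371, 322, 563]
204 [264, 227, 366, 356, 244, 453, 630] [529, 529, 634, 612, 503, 563, 664]
0.1 [[249.0, 178.0], [249.0, 158.0]]
0.3 [[249.0, 179.0], [249.0, 161.0]]
0.5 [[249.0, 181.0], [249.0, 165.0]]
0.7 [[248.0, 183.0], [249.0, 171.0]]
0.9 [[248.0, 185.0], [249.0, 177.0]]
1.1 [[248.0, 187.0], [248.0, 184.0]]
1.3 [[248.0, 189.0], [248.0, 191.0]]
1.55 [[248.0, 192.0], [248.0, 200.0]]
```

The lever is now moving: the grip's foot went from row 178 to about 180, with -1.8 N on the wrist. Carrying on over the dead point.

Request:
move_arm(deltas=[[0,0.005,0,0,0,0],[0,0.01,0,0,0,0],[0,0.015,0,0,0,0],[0,0.02,0,0,0,0],[0,0.025,0,0,0,0],[0,0.03,0,0,0,0],[0,0.035,0,0,0,0],[0,0.04,0,0,0,0]])

```text
t: 11.87
tool_pos: [0.521, 0.0194, 0.0823]
orientation: [0.457, 0.54, -0.456, 0.541]
wrist_force: [-4.3, -2.4, 0.4]
width: 0.0
```

```bash
python3 lev.py | head -20
```

```text
(11.8667, array([-80.3,  40.3,  82.3]), array([-4.3, -2.4,  0.4]), 4.8360024527630284e-05) [0.521 0.019 0.08 ] [ 0.0023  0.0003  0.0003  0.0007  0.0008 -0.0011]
150 [242, 233, 242, 235, 227, 235, 233] [65, 57, 68, 101, 77, 67, 63]
153 [247, 243, 239, 232, 236, 236, 238] [65, 33, 41, 39, 75, 67, 54]
156 [241, 228, 237, 231, 231, 240, 240] [93, 52, 55, 73, 69, 62, 89]
159 [234, 239, 171, 109, 125, 217, 232] [82, 54, 82, 84, 77, 70, 68]
162 [246, 240, 113, 89, 76, 198, 243] [110, 70, 134, 254, 200, 99, 102]
165 [220, 219, 75, 73, 87, 208, 240] [111, 67, 158, 355, 280, 98, 132]
168 [230, 212, 113, 77, 91, 198, 222] [123, 177, 247, 364, 318, 258, 221]
171 [227, 206, 79, 81, 85, 184, 216] [118, 167, 254, 432, 344, 187, 219]
174 [203, 189, 84, 75, 95, 199, 226] [124, 109, 111, 168, 140, 156, 216]
177 [332, 183, 76, 82, 142, 243, 310] [210, 121, 38, 39, 92, 247, 312]
180 [521, 249, 304, 422, 345, 364, 488] [288, 131, 36, 10, 120, 362, 493]
183 [603, 374, 375, 462, 570, 567, 587] [353, 275, 86, 43, 281, 545, 588]
186 [598, 391, 501, 533, 469, 450, 565] [350, 265, 169, 127, 358, 448, 570]
189 [511, 286, 318, 409, 381, 410, 457] [296, 208, 302, 433, 423, 416, 463]
192 [499, 349, 251, 270, 325, 484, 573] [480, 351, 487, 570, 356, 483, 569]
195 [494, 633, 632, 641, 644, 498, 544] [492, 629, 629, 633, 638, 494, 549]
198 [510, 664, 664, 663, 663, 514, 561] [504, 663, 669, 660, 664, 513, 555]
201 [310, 352, 386, 384, 367, 327, 564] [295, 351, 379, 390, 370, 336, 556]
204 [264, 227, 366, 356, 244, 453, 630] [292, 329, 582, 564, 296, 450, 634]
```

Request:
move_arm(deltas=[[0,0.005,0,0,0,0],[0,0.01,0,0,0,0],[0,0.015,0,0,0,0],[0,0.02,0,0,0,0],[0,0.025,0,0,0,0],[0,0.03,0,0,0,0],[0,0.03,0,0,0,0]])

```text
t: 12.5
tool_pos: [0.5519, 0.0245, 0.0826]
orientation: [0.457, 0.539, -0.456, 0.541]
wrist_force: [-0.8, -0.1, -0.5]
width: 0.001
```

```bash
python3 lev.py | head -20
```

```text
(12.5, array([-48.9,  40.2,  82.6]), array([-0.8, -0.1, -0.5]), 0.0007936574061428097) [0.521 0.019 0.08 ] [ 0.0025 -0.0311  0.0001  0.001   0.0009 -0.0033]
150 [242, 233, 242, 235, 227, 235, 233] [320, 428, 312, 337, 239, 225, 260]
153 [247, 243, 239, 232, 236, 236, 238] [96, 117, 145, 165, 168, 146, 110]
156 [241, 228, 237, 231, 231, 240, 240] [76, 89, 84, 68, 87, 92, 99]
159 [234, 239, 171, 109, 125, 217, 232] [73, 74, 92, 128, 112, 69, 41]
162 [246, 240, 113, 89, 76, 198, 243] [38, 56, 78, 80, 66, 65, 63]
165 [220, 219, 75, 73, 87, 208, 240] [91, 61, 51, 68, 58, 62, 73]
168 [230, 212, 113, 77, 91, 198, 222] [83, 77, 66, 45, 79, 63, 72]
171 [227, 206, 79, 81, 85, 184, 216] [89, 66, 167, 212, 150, 83, 108]
174 [203, 189, 84, 75, 95, 199, 226] [80, 72, 217, 365, 251, 76, 139]
177 [332, 183, 76, 82, 142, 243, 310] [212, 223, 273, 368, 273, 192, 294]
180 [521, 249, 304, 422, 345, 364, 488] [291, 197, 302, 387, 268, 287, 459]
183 [603, 374, 375, 462, 570, 567, 587] [328, 192, 198, 242, 186, 334, 562]
186 [598, 391, 501, 533, 469, 450, 565] [345, 267, 215, 156, 304, 431, 557]
189 [511, 286, 318, 409, 381, 410, 457] [275, 133, 52, 73, 154, 410, 460]
192 [499, 349, 251, 270, 325, 484, 573] [313, 329, 199, 183, 287, 477, 572]
195 [494, 633, 632, 641, 644, 498, 544] [287, 355, 371, 562, 629, 499, 547]
198 [510, 664, 664, 663, 663, 514, 561] [303, 362, 546, 662, 661, 517, 556]
201 [310, 352, 386, 384, 367, 327, 564] [264, 263, 344, 379, 366, 324, 566]
204 [264, 227, 366, 356, 244, 453, 630] [281, 326, 588, 560, 291, 448, 636]
```

Almost no force and the grip at rows 186–192: the lever is at about the dead point. A bit further.

Request:
move_arm(deltas=[[0,0.004,0,0,0,0],[0,0.008,0,0,0,0],[0,0.012,0,0,0,0],[0,0.016,0,0,0,0],[0,0.016,0,0,0,0]])

```text
t: 12.97
tool_pos: [0.5669, 0.0271, 0.0824]
orientation: [0.457, 0.539, -0.456, 0.541]
wrist_force: [0.2, -0.6, -1.4]
width: -0.0
```

```bash
python3 lev.py | sed -n 1p\;10,20p
```

```text
(12.9667, array([-33.6,  40.3,  82.4]), array([ 0.2, -0.6, -1.4]), -0.000399268018310504) [0.521 0.019 0.08 ] [ 0.0023 -0.0464  0.0002  0.0009  0.0008 -0.0021]
174 [203, 189, 84, 75, 95, 199, 226] [65, 66, 92, 127, 105, 62, 62]
177 [332, 183, 76, 82, 142, 243, 310] [125, 61, 159, 267, 185, 79, 123]
180 [521, 249, 304, 422, 345, 364, 488] [270, 116, 252, 353, 218, 163, 370]
183 [603, 374, 375, 462, 570, 567, 587] [346, 330, 347, 364, 362, 363, 581]
186 [598, 391, 501, 533, 469, 450, 565] [319, 200, 312, 389, 269, 317, 553]
189 [511, 286, 318, 409, 381, 410, 457] [287, 161, 140, 129, 139, 376, 455]
192 [499, 349, 251, 270, 325, 484, 573] [298, 244, 55, 52, 215, 473, 579]
195 [494, 633, 632, 641, 644, 498, 544] [287, 240, 51, 58, 409, 480, 546]
198 [510, 664, 664, 663, 663, 514, 561] [283, 205, 56, 83, 449, 502, 555]
201 [310, 352, 386, 384, 367, 327, 564] [206, 164, 130, 169, 319, 330, 553]
204 [264, 227, 366, 356, 244, 453, 630] [267, 243, 392, 528, 293, 458, 635]
```

The lever has snapped: the grip is now dark at rows 190–202, as predicted for 1.55. Backing off and rising clear.

Request:
move_arm(deltas=[[0,-0.015,0,0,0,0],[-0.01,-0.035,0,0,0,0],[-0.04,-0.06,0,0,0,0],[-0.07,-0.09,0,0,0,0],[-0.1,-0.12,0,0,0,0],[-0.12,-0.15,0,0,0,0],[-0.12,-0.17,0,0,0,0],[-0.12,-0.17,0,0,0,0]])

```text
t: 13.68
tool_pos: [0.3956, -0.0015, 0.2036]
orientation: [0.457, 0.539, -0.456, 0.541]
wrist_force: [0.8, 1.3, -0.1]
width: -0.002
```

```bash
python3 - <<'E'
from h import *
print(jig())
cv2.imwrite("pics/s8.png",cv2.resize(capture("scene")[150:265,170:300,::-1],None,fx=5,fy=5,interpolation=cv2.INTER_CUBIC))
E
```

```text
(13.6833, array([-207.4,   40.5,  203.6]), array([ 0.8,  1.3, -0.1]), -0.0017211814545532618)
```

View pics/s8.png

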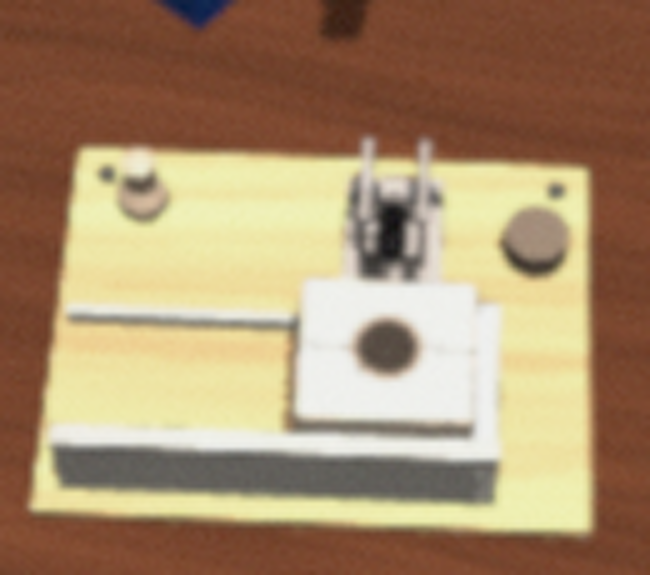

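The lever lies forward, with its grip at (392,225). The mould moved back onto the back plate: its hole went from row 338 to 347, while its column stayed at 386, so it is still at the end stop. The stamp and puck haven't moved.

```bash
python3 - <<'E'
from h import *
m=[("scene",(-.045,-.05,.092),(301,280)),("scene",(-.045,.05,.092),(475,285)),("scene",(.045,.05,.092),(471,425)),("scene",(.045,-.05,.092),(293,418)),("scene",(0,0,.092),(386,347))]
w,r=fit(m,J);print(Rj.inv().apply([w[0]-J[0],w[1]-J[1],0])*1e3,w[2]-J[2])
job_done()
E
```

```text
[56.4391359  39.10198007  0.        ] -0.0003596874155315788
the job is handed in; nothing more can be done
```

I pushed the mould along the track to the end stop, then pushed the lever over its dead point until it snapped shut. I then withdrew the arm and handed the job in; the clock read about 13.7 s.

**Last checks:**
- **Mould:** the final picture puts it at jig (56.4, 39.1) mm, against a target of (55, 40). Its yaw is within 0.001 rad of the jig's.
- **Lever:** its end lies where the locked angle of 1.55 rad predicts. I had no direct reading of the pad's force on the mould; I infer the clamp holds because the mould shifted about 4–5 mm onto the back plate as the lever snapped.
- **Bystanders:** the stamp and puck had not moved in the last picture. I did not re-measure the bystanders off the board, but the arm kept clear of them.

**What disagreed:** my first push at the lever passed over it without touching. In the pictures the shut fingers ended about 30–40 mm higher than the reported TCP, and I did not find out why. A second push about 35 mm lower worked, with at most about 5 N on the wrist at my readings. If the same offset applied during the mould push, the fingers met the mould higher than the intended 30 mm over the board. It still slid flat and met the stop squarely, with a peak of about 27 N on the wrist.

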